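# Park the paint caddy between wet rails

### The arm

A 6-joint arm with a two-finger parallel gripper is mounted at the origin on the work surface. World frame = base frame: x ahead of the robot, y to its left, z up, the work surface at z = 0. Lengths are in m, angles in rad, forces in N, time in s.
With the tool pointing down it reaches from about 0.35 to 0.8 m from the base axis. Payload 7.3 kg.
Tool frame: the origin (TCP) lies midway between the tips of the shut fingers; the grasp point (between the pads) lies bot.tcp_to_grasp behind it (bot.tcp_to_grasp is the distance from the TCP to the grasp point, in m); z points along the fingers, y is the line along which they close (so a half turn about z gives the same grasp; the last joint's range is limited). The gripper opens to 85 mm and grips with 20 to 120 N. Pads are 22 mm wide; open, the fingers measure 114 mm over their backs; the gripper's body (76 mm by 85 mm) begins 54 mm behind the grasp point. The pads swing forward as they close: fully open they stand 13 mm farther back than shut.
Start: joints at [1.048, 0.342, 1.524, -0, 1.275, -0.146], TCP at [0.193, 0.488, 0.231] pointing down, gripper open.
Joint ranges: [-2.53, 2.53], [-0.77, 2.02], [0.04, 2.7], [-1, 4.14], [0.28, 2.66], [-3.11, 3.11]. Speed limits (rad/s): [2.57, 2.57, 3.14, 3.14, 3.14, 3.14].

### API

Orientations are given as a unit quaternion [w, x, y, z].
In Python, from rig import bot gives the robot as it stands. The module is installed in compiled form; this text tells all that it offers.
- The arm moves only by the shell command python3 -m pendant 'ROWS'. ROWS is a JSON object of lists of equal length, an entry for each row: "offset": the shift along the world's x, y, z in m, a list of three; "twist": the turn about the world's z in degrees; "jaw": the opening, from 0 (shut) to 1 (fully open). In form: {"offset": [[dx, dy, dz], ...], "twist": [twist, ...], "jaw": [jaw, ...]}. A call has 1 to 5 rows; each row is the pose to reach, as a shift and turn from the pose commanded when the call began; what a row does not reach only later rows make up. A row lasts 1/10 s, in which the tool goes at most 50 mm and 8.59 degrees, less where a joint would pass 70% of its speed; a pose out of reach is approached as far as the arm can. A call with a gripper value outside its range is refused whole. The fingers move at their own pace and stop on an object; the grip force is fixed at half the most. Time passes only in rows, so rows that repeat a pose let the fingers close. It gives the time, the measured TCP pose, the force, the opening and the grip force at its end, in the units of the state.
- bot.get_state(): the state, without advancing time (a new reading comes with each control period).
- bot.snapshot(name): name is "side" or "top"; returns a dict with "frame" (480x640x3 uint8, red, green, blue), "K" (3x3 intrinsics, pixels), "extrinsics" (4x4, takes a point from camera to world coordinates). Camera axes: x right, y down, z forward; pixel columns grow to the right and rows downward; lengths in m; the calibration is good to about 2 mm. A picture is of the moment at which its call begins. There is no depth.
- bot.job_done(): hands the job in; it is judged then, once.
The state is a dict: "clock": time; "qpos": joint angles; "dq": joint speeds; "effort": joint torques, N m; "tool_pos": TCP position; "ee_rot": TCP orientation; "ft_force": force on the tool from outside, world axes, zero at the start; "moment": the same for the moment, N m; "width": opening from 0.0 (shut) to 1.0 (fully open); "grip_force": force on a finger pad.
Only numpy, scipy, OpenCV 4.12 (cv2) and the standard library are available. Lean on these libraries where they do the work, as an engineer would, in place of code of your own. Each camera call takes 0.05 s, during which the arm holds its last target. There are 200 camera calls.

### The job

The two yellow guide rails of the parking dock have just been painted and are still wet: line up the wooden paint caddy and push it along the table, down the lane between the rails, until it sits squarely against the wooden stop at the end, with neither the caddy nor the robot ever touching a rail. Only push it with the fingers, never lift or tip it, and leave all the other things on the table where they stand.

Things in the scene. Friction and masses are not known exactly. Their poses are not given: they have to be found in the camera images.
- caddy: Open brown wooden box of small paint jars, 120 mm long (x), 90 mm wide (y), flat outer walls 60 mm high, jar caps up to 70 mm; 0.3 to 0.6 kg. Stands loose before the dock's mouth, about 40 to 80 mm short of it, off the lane's line and askew. Origin: centre of its underside; its +x end goes in first.
- dock: Dock fixed to the table, its mouth to the robot's right: a lane 114 mm wide, 200 mm long, between yellow rails, cork-coloured floor level with the table, brown stop (40 mm high) across the end. Origin: on the table, mid-mouth; x runs into the lane, y across it towards the robot. Stop face at x = 200 mm: the parked caddy's origin is at x = 140, y = 0 mm, its x along the dock's.
- rail_near: Wet yellow guide rail on the robot's side of the lane, 200 mm long, 12 mm thick, 28 mm high; origin on the table at the mouth end, middle of its thickness (dock y = +63 mm, inner face at +57 mm); x along the rail.
- rail_far: Wet yellow guide rail on the side away from the robot, same size; origin on the table at the mouth end, middle of its thickness (dock y = -63 mm, inner face at -57 mm); x along the rail.
- yellow_jar: Bystander: closed yellow jar with a white cap, 52 mm across, 85 mm high, standing outside the far rail; origin centre of its underside.
- red_brown_jar: Bystander: closed reddish-brown jar with a white cap, 44 mm across, 70 mm high, standing outside the near rail; origin centre of its underside.
- tube_a: Bystander: white paint tube standing on its cap, 42 mm across, 122 mm high, beyond the stop; origin centre of its underside.
- tube_b: Bystander: second white paint tube, same size, beyond the stop; origin centre of its underside.
- sponge_block: Bystander: white plastic block 85 x 60 x 36 mm at the right of the table; origin centre of its underside.
- stencil_brush: Bystander: brush, 170 mm long, lying at the left of the table; origin at its underside.

How it is judged:
At the end, for the whole second after the job is handed in: The caddy stands flat and at rest on the table between the rails, its front face within 6 mm of the stop and square to the lane within 0.06 rad (x of caddy in the frame of dock between 0.134 and 0.144 m and y of caddy in the frame of dock between -0.012 and 0.012 m and angle between the x axis of caddy and the x axis of dock, either way round below 0.06 rad and height (world z) of caddy below 0.004 m and angle between caddy's own z axis and vertical below 0.04 rad and linear speed of caddy below 0.01 m/s); the robot touches nothing.
It fails at once if the caddy touches a wet rail (contact force between caddy and rail_near above 0.1 N or contact force between caddy and rail_far above 0.1 N).
It fails at once if the robot touches a wet rail (contact force between any of the arm, the fingers and rail_near above 0.1 N or contact force between any of the arm, the fingers and rail_far above 0.1 N).
It fails at once if the caddy is lifted or tipped (height (world z) of caddy above 0.008 m or angle between caddy's own z axis and vertical above 0.12 rad).
It fails at once if a bystander is moved more than 15 mm or knocked over (distance of any of yellow_jar, red_brown_jar, tube_a, tube_b, sponge_block, stencil_brush from where it was at the start of the episode above 0.015 m or angle between any of yellow_jar, red_brown_jar, tube_a, tube_b, sponge_block's own z axis and vertical above 0.3 rad).
It also fails if it takes over 61 s, if anything falls off the work surface, if the arm or the gripper's body presses on something with over 40 N, if the wrist force passes 120 N, or if a joint passes its speed limit or range.

## Working session

There is one attempt and no reset: what is moved stays moved. The work goes in short steps, Python scripts to look and compute and a shell command to move; the robot and the scene stay as the last step left them, time stands still between calls to the robot, and variables do not carry over. Pictures are saved under pics/ and viewed, at most 10 in all, crops included, and the job is handed in when it is done.

```bash
mkdir -p pics
python3 - <<'E'
from rig import bot
import cv2,numpy as np
s=bot.get_state();print(s['clock'],s['tool_pos'],s['ee_rot'],s['width'],bot.tcp_to_grasp)
for n in('top','side'):
    d=bot.snapshot(n);cv2.imwrite(f'pics/{n}0.png',d['frame'][:,:,::-1]);np.savez(f'{n}.npz',K=d['K'],E=d['extrinsics'])
    print(n,d['K'].round(1).tolist(),d['extrinsics'].round(3).tolist())
E
```

```text
0.0 [0.19293913 0.48782725 0.23062195] [-2.64577417e-04  1.87280969e-01  9.82306073e-01 -7.40253568e-04] 0.9949447672887602 0.0187
top [[470.4, 0.0, 322.5], [0.0, 470.4, 244.2], [0.0, 0.0, 1.0]] [[0.026, -0.996, 0.082, 0.455], [-0.999, -0.028, -0.024, 0.017], [0.026, -0.082, -0.996, 1.244], [0.0, 0.0, 0.0, 1.0]]
side [[607.9, 0.0, 321.8], [0.0, 607.9, 244.8], [0.0, 0.0, 1.0]] [[-0.998, -0.056, 0.034, 0.497], [-0.064, 0.715, -0.696, 1.082], [0.015, -0.697, -0.717, 1.138], [0.0, 0.0, 0.0, 1.0]]
```

View pics/top0.png

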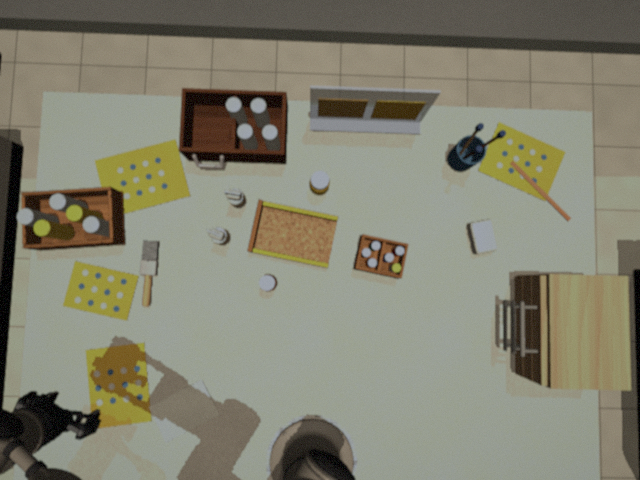

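View pics/side0.png

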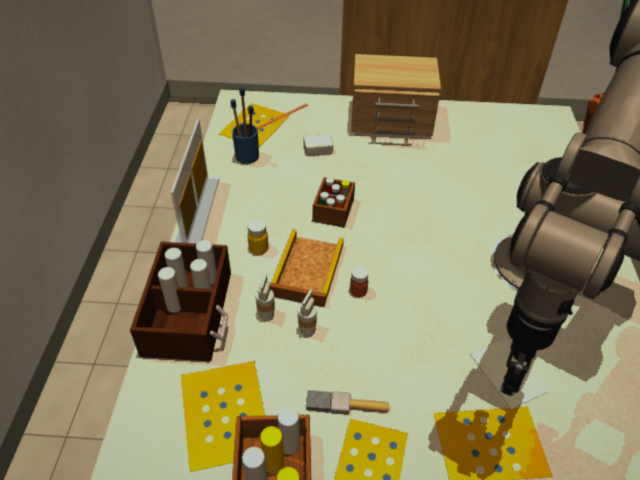

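```bash
cat > h.py <<'E'
import numpy as np,cv2
from rig import bot
def ray(d,uv,z):
    K,E=np.array(d['K']),np.array(d['extrinsics']);uv=np.atleast_2d(uv).astype(float)
    r=(np.c_[uv,np.ones(len(uv))]@np.linalg.inv(K).T)@E[:3,:3].T;o=E[:3,3]
    return (o+r*((z-o[2])/r[:,2])[:,None])
def proj(d,P):
    K,E=np.array(d['K']),np.array(d['extrinsics']);c=(np.atleast_2d(P)-E[:3,3])@E[:3,:3];p=c@K.T
    return p[:,:2]/p[:,2:]
def crop(d,x0,y0,w,h,s,name):
    cv2.imwrite(name,cv2.resize(d['frame'][y0:y0+h,x0:x0+w,::-1],None,fx=s,fy=s,interpolation=cv2.INTER_CUBIC))
E
python3 - <<'E'
from h import *
t=bot.snapshot('top');s=bot.snapshot('side')
crop(t,240,160,180,130,4,'pics/tc.png');crop(s,235,160,140,180,3.3,'pics/sc.png')
a=cv2.imread('pics/tc.png');b=cv2.imread('pics/sc.png');print(a.shape,b.shape)
E
```

```text
(520, 720, 3) (594, 462, 3)
```

View pics/tc.png

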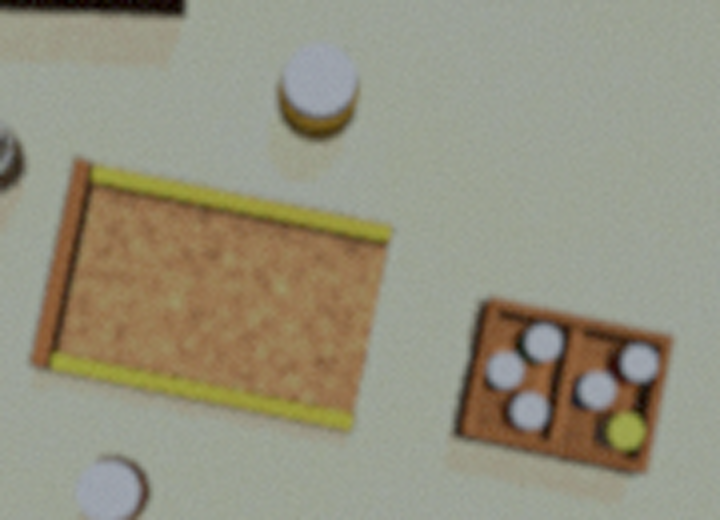

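View pics/sc.png

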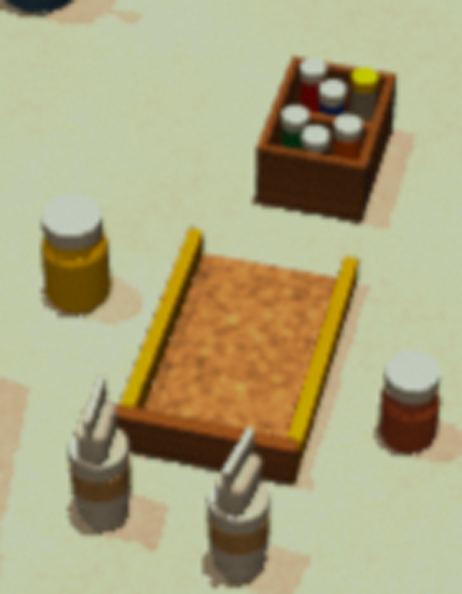

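```bash
cat >> h.py <<'E'
def rect(d,m,z):
    c=max(cv2.findContours(m.astype(np.uint8),0,1)[0],key=cv2.contourArea)
    P=ray(d,c[:,0]*1.,z)[:,:2];(cx,cy),(w,h),a=cv2.minAreaRect((P*1000).astype(np.float32))
    if w<h:w,h,a=h,w,a+90
    return np.array([cx,cy]),w,h,(a+180)%180   # long axis angle deg from world x
def see(d):
    f=cv2.GaussianBlur(d['frame'],(3,3),0);H=cv2.cvtColor(f,cv2.COLOR_RGB2HSV);h,s,v=[H[:,:,i].astype(int) for i in range(3)]
    return h,s,v
def caddy(d,vmin=75):
    h,s,v=see(d);m=((h<16)&(s>90)&(v>vmin))
    n,L,st,ct=cv2.connectedComponentsWithStats(m.astype(np.uint8))
    return L,st,n
E
python3 - <<'E'
from h import *
t=bot.snapshot('top');h,s,v=see(t)
reg=np.zeros(h.shape,bool);reg[195:285,245:415]=1
for p in [(300,207),(290,255),(381,238),(400,260),(375,276),(355,255),(367,235)]: print(p,h[p[1],p[0]],s[p[1],p[0]],v[p[1],p[0]])
y=(h>22)&(h<34)&(s>130)&(v>110)&reg
n,L,st,_=cv2.connectedComponentsWithStats(y.astype(np.uint8))
for i in range(1,n):
    if st[i,4]>60: print('yel',st[i],*rect(t,L==i,.028))
for vm in (60,80,100):
  b=(h<17)&(s>90)&(v>vm)&reg; b[:,:345]=0
  c=rect(t,b,.06);print('caddy',vm,*c)
for nm,(x0,x1,y0,y1),z in(('yj',(305,335,165,200),.085),('rj',(255,280,270,297),.07)):
  m=(s<60)&(v>140)&0
dk=reg.copy();dk[:,342:]=0;dk&=((s>90)&(h<34))
print('dock',*rect(t,dk,.028))
E
```

```text
(300, 207) 37 28 156
(290, 255) 24 133 148
(381, 238) 15 76 138
(400, 260) 13 168 41
(375, 276) 27 35 154
(355, 255) 33 25 110
(367, 235) 15 78 141
yel [262 202  75  19 285] [639.90087891  50.86689377] 197.2386474609375 9.99422550201416 79.94295501708984
yel [252 248  75  19 292] [520.22344971  72.66416168] 195.006103515625 10.388053894042969 79.83387756347656
yel [392 263  10  10  69] [ 500.53707886 -205.90597534] 23.432876586914062 22.579891204833984 105.40999031066895
caddy 60 [ 526.09936523 -159.46850586] 121.4450454711914 88.66090393066406 79.46953582763672
caddy 80 [ 525.99847412 -160.01113892] 120.3411865234375 88.66090393066406 79.46953582763672
caddy 100 [ 525.75262451 -161.34085083] 117.58259582519531 88.68778991699219 79.43012237548828
dock [580.6895752   65.98410034] 210.04034423828125 136.89346313476562 79.77796936035156
```

Run:
```python
from h import *
t=bot.snapshot('top');s=bot.snapshot('side')
a=np.deg2rad(79.85);u=np.array([np.cos(a),np.sin(a)]);n=np.array([u[1],-u[0]]);c=np.array([.580,.0618])
def prof(d,z,axis,c,along,lo,hi,step=.001):
    k=np.arange(lo,hi,step);out=0
    w=u if axis is n else n
    for b in along:
        P=c+np.outer(k,axis)+b*w;uv=proj(d,np.c_[P,np.full(len(k),z)]).astype(np.float32)
        out=out+cv2.remap(d['frame'],uv[:,0][None],uv[:,1][None],cv2.INTER_LINEAR)[0].astype(float)
    return k*1000,out/len(along)
al=np.linspace(-.07,.07,30)
for nm,d in(('top',t),('side',s)):
    for lo,hi in((-.08,-.046),(.046,.08)):
        k,p=prof(d,.028,n,c,al,lo,hi,.002)
        print(nm);print(np.c_[k,p].round(0).astype(int).tolist())
```

```text
top
[[-80, 156, 159, 145], [-78, 156, 157, 141], [-76, 155, 154, 137], [-74, 154, 151, 134], [-72, 148, 145, 126], [-70, 142, 136, 109], [-68, 140, 135, 87], [-66, 146, 142, 68], [-64, 152, 150, 61], [-62, 154, 153, 60], [-60, 152, 148, 60], [-58, 147, 137, 62], [-56, 145, 126, 68], [-54, 146, 119, 76], [-52, 150, 120, 81], [-50, 152, 121, 83], [-48, 151, 121, 83]]
top
[[46, 146, 113, 76], [48, 144, 110, 74], [50, 140, 106, 72], [52, 131, 98, 65], [54, 116, 88, 54], [56, 110, 93, 44], [58, 125, 116, 46], [60, 142, 138, 53], [62, 152, 149, 59], [64, 155, 152, 62], [66, 154, 150, 73], [68, 152, 148, 96], [70, 151, 151, 123], [72, 153, 156, 141], [74, 155, 160, 150], [76, 156, 162, 152], [78, 156, 162, 151]]
side
[[-80, 194, 177, 141], [-78, 194, 173, 137], [-76, 189, 168, 132], [-74, 171, 150, 114], [-72, 130, 107, 69], [-70, 106, 79, 20], [-68, 138, 103, 1], [-66, 180, 141, 0], [-64, 193, 156, 0], [-62, 195, 158, 0], [-60, 193, 155, 0], [-58, 188, 144, 5], [-56, 183, 128, 30], [-54, 185, 122, 51], [-52, 187, 123, 56], [-50, 187, 122, 56], [-48, 187, 122, 56]]
side
[[46, 165, 105, 48], [48, 156, 99, 45], [50, 130, 84, 35], [52, 91, 59, 16], [54, 75, 49, 2], [56, 97, 67, 0], [58, 142, 105, 0], [60, 181, 142, 0], [62, 194, 156, 0], [64, 195, 158, 0], [66, 194, 159, 8], [68, 190, 165, 56], [70, 186, 178, 117], [72, 189, 194, 156], [74, 192, 200, 167], [76, 193, 201, 169], [78, 193, 201, 169]]
```

```bash
cat >> h.py <<'E'
a=np.deg2rad(79.85);u=np.array([np.cos(a),np.sin(a)]);n=np.array([u[1],-u[0]]);c0=np.array([.5804,.0617])-.1*u  # dock origin
def line(d,z,p,axis,w,lo,hi,al):
    k=np.arange(lo,hi,.001);out=0
    for b in al:
        P=p+np.outer(k,axis)+b*w;uv=proj(d,np.c_[P,np.full(len(k),z)]).astype(np.float32)
        out=out+cv2.remap(d['frame'],uv[:,0][None],uv[:,1][None],cv2.INTER_LINEAR)[0].astype(float)
    return k*1000,(out/len(al))
def edge(d,z,p,axis,w,lo,hi,al):  # table->brown edge in blue-channel
    k,o=line(d,z,p,axis,w,lo,hi,al);f=o[:,2]; th=(f.max()+f.min())/2;i=np.where(np.diff(np.sign(f-th)))[0]
    return k[i]
def measure(ds,x,y,z=.06):
    # x,y guess of caddy in dock frame (n-axis lateral, m); edges of outer rim, dock mm, at stations
    p=c0+x*u+y*n
    for nm,d in ds:
        for sgn,lab in((1,'far'),(-1,'near')):
            print(nm,lab,[(int(b*1000),[(round(y*1e3+sgn*e,1)) for e in edge(d,z,p,sgn*n,u,.03,.065,b+np.array([-.008,0,.008]))]) for b in(-.045,0,.045)])
        for sgn,lab in((1,'front'),(-1,'rear')):
            print(nm,lab,[(int(b*1000),[(round(x*1e3+sgn*e,1)) for e in edge(d,z,p,sgn*u,n,.045,.08,b+np.array([-.008,0,.008]))]) for b in(-.03,0,.03)])
E
python3 - <<'E'
from h import *
t=bot.snapshot('top');s=bot.snapshot('side')
p=np.array([.526,-.160])-c0;print(p@u,p@n)
measure((('top',t),('side',s)),p@u,p@n)
E
```

```text
-0.12781702727623975 -0.014479367493679512
top far [(-45, [np.float64(19.5), np.float64(29.5)]), (0, [np.float64(29.5)]), (45, [np.float64(30.5)])]
top near [(-45, [np.float64(-59.5)]), (0, [np.float64(-59.5)]), (45, [np.float64(-59.5)])]
top front [(-30, [np.float64(-63.8)]), (0, [np.float64(-78.8), np.float64(-64.8)]), (30, [np.float64(-64.8)])]
top rear [(-30, [np.float64(-187.8)]), (0, [np.float64(-187.8)]), (30, [np.float64(-180.8), np.float64(-188.8)])]
side far [(-45, [np.float64(19.5), np.float64(31.5)]), (0, [np.float64(16.5), np.float64(31.5)]), (45, [np.float64(31.5)])]
side near [(-45, [np.float64(-59.5)]), (0, [np.float64(-66.5)]), (45, [np.float64(-67.5)])]
side front [(-30, [np.float64(-76.8), np.float64(-66.8)]), (0, [np.float64(-77.8)]), (30, [np.float64(-78.8), np.float64(-67.8), np.float64(-49.8)])]
side rear [(-30, [np.float64(-187.8)]), (0, [np.float64(-186.8)]), (30, [np.float64(-175.8)])]
```

```bash
python3 -m pendant '{"offset":[[0.026,-0.04,0],[0.052,-0.08,0],[0.078,-0.12,0],[0.104,-0.16,0],[0.13,-0.2,0]],"twist":[3,6,9,11.5,11.5],"jaw":[0.5,0.5,0.5,0.5,0.5]}'
python3 -m pendant '{"offset":[[0.015,-0.045,0],[0.03,-0.09,0],[0.045,-0.135,0],[0.06,-0.18,0],[0.075,-0.225,0]],"twist":[0,0,0,0,0],"jaw":[0.5,0.5,0.5,0.5,0.5]}'
python3 -m pendant '{"offset":[[0.01,-0.045,0],[0.02,-0.09,0],[0.03,-0.135,0],[0.044,-0.208,0],[0.044,-0.208,0]],"twist":[0,0,0,0,0],"jaw":[0.5,0.5,0.5,0.5,0.5]}'
```

```text
clock: 0.95
tool_pos: [0.3238, 0.2866, 0.2315]
ee_rot: [0.0, 0.087, 0.996, 0.0]
ft_force: [1.1, -0.5, 0.3]
width: 0.505
grip_force: 0.0
clock: 1.45
tool_pos: [0.3984, 0.0613, 0.2316]
ee_rot: [0.0, 0.088, 0.996, 0.0]
ft_force: [0.8, 0.8, 0.4]
width: 0.502
grip_force: 0.0
clock: 1.95
tool_pos: [0.4426, -0.1485, 0.2314]
ee_rot: [0.0, 0.089, 0.996, -0.001]
ft_force: [1.1, 0.2, -0.0]
width: 0.501
grip_force: 0.0
```

```bash
python3 -m pendant '{"offset":[[0,0.001,-0.05],[0,0.002,-0.1],[0,0.003,-0.15],[0,0.003,-0.185],[0,0.003,-0.2]],"twist":[0,0,0,0,0],"jaw":[0.5,0.5,0.5,0.5,0.5]}'
python3 - <<'E'
from h import *
s=bot.snapshot('side');t=bot.snapshot('top')
im=[cv2.resize(d['frame'][150:300,x:x+150],(400,400)) for d,x in((s,270),(t,300))]
cv2.imwrite('pics/c1.png',np.hstack(im)[:,:,::-1])
p=bot.get_state()['tool_pos'][:2]-c0;print(p@u,p@n)
E
```

```text
clock: 2.45
tool_pos: [0.4403, -0.1409, 0.0282]
ee_rot: [-0.002, 0.088, 0.996, 0.001]
ft_force: [0.1, 0.3, 0.4]
width: 0.505
grip_force: 0.0
-0.12429347409376777 -0.10170888352627788
```

View pics/c1.png

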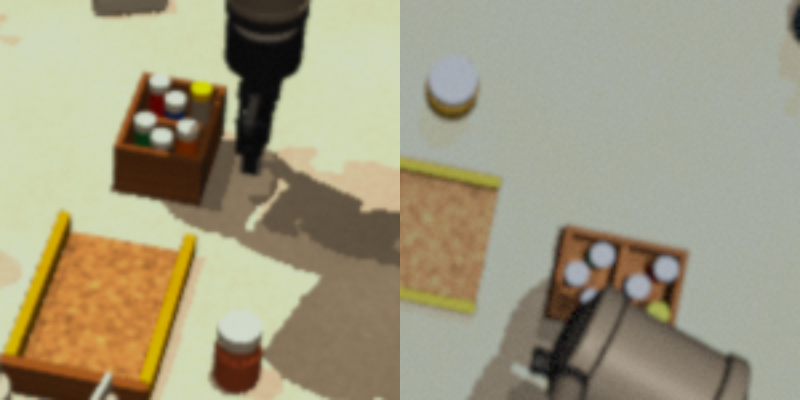

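```bash
python3 -m pendant '{"offset":[[0.006,-0.002,0],[0.012,-0.003,0],[0.018,-0.004,0],[0.022,-0.005,0],[0.025,-0.006,0]],"twist":[0,0,0,0,0],"jaw":[0.5,0.5,0.5,0.5,0.5]}'
python3 -m pendant '{"offset":[[0.003,-0.0005,0],[0.006,-0.001,0],[0.009,-0.0016,0],[0.012,-0.002,0],[0.014,-0.0025,0]],"twist":[0,0,0,0,0],"jaw":[0.5,0.5,0.5,0.5,0.5]}'
python3 - <<'E'
from h import *
p=bot.get_state()['tool_pos'][:2]-c0;print(p@u,p@n)
s=bot.snapshot('side');t=bot.snapshot('top')
measure((('top',t),('side',s)),-.1275,-.01)
E
```

```text
clock: 3.05
tool_pos: [0.468, -0.148, 0.0319]
ee_rot: [0.001, 0.088, 0.996, -0.0]
ft_force: [1.1, 0.8, -0.8]
width: 0.5
grip_force: 0.0
clock: 3.55
tool_pos: [0.4811, -0.1502, 0.0312]
ee_rot: [-0.0, 0.088, 0.996, 0.0]
ft_force: [-2.1, 0.6, 1.1]
width: 0.502
grip_force: 1.3
-0.12607359221027167 -0.06037341915797612
top far [(-45, [np.float64(29.0), np.float64(39.0)]), (0, [np.float64(39.0)]), (45, [np.float64(39.0)])]
top near [(-45, [np.float64(-52.0)]), (0, [np.float64(-51.0)]), (45, [np.float64(-70.0)])]
top front [(-30, [np.float64(-65.5), np.float64(-64.5)]), (0, [np.float64(-79.5), np.float64(-65.5)]), (30, [np.float64(-63.5)])]
top rear [(-30, [np.float64(-192.5)]), (0, [np.float64(-198.5)]), (30, [np.float64(-179.5), np.float64(-189.5)])]
side far [(-45, [np.float64(29.0), np.float64(40.0)]), (0, [np.float64(26.0), np.float64(40.0)]), (45, [np.float64(40.0)])]
side near [(-45, [np.float64(-68.0)]), (0, [np.float64(-72.0)]), (45, [np.float64(-68.0)])]
side front [(-30, [np.float64(-76.5)]), (0, [np.float64(-76.5)]), (30, [np.float64(-77.5), np.float64(-68.5)])]
side rear [(-30, [np.float64(-188.5)]), (0, [np.float64(-187.5)]), (30, [np.float64(-174.5), np.float64(-186.5), np.float64(-188.5)])]
```

```bash
python3 -m pendant '{"offset":[[0.002,-0.0004,0],[0.004,-0.0007,0],[0.0055,-0.001,0],[0.0055,-0.001,0]],"twist":[0,0,0,0],"jaw":[0.5,0.5,0.5,0.5]}'
python3 -m pendant '{"offset":[[-0.01,0.002,0],[-0.03,0.006,0],[-0.045,0.008,0.03],[-0.05,0.009,0.08],[-0.06,0.01,0.12]],"twist":[0,0,0,0,0],"jaw":[0.5,0.5,0.5,0.5,0.5]}'
python3 - <<'E'
from h import *
p=bot.get_state()['tool_pos'][:2]-c0;print(p@u,p@n)
s=bot.snapshot('side');t=bot.snapshot('top')
measure((('top',t),('side',s)),-.1275,-.0)
E
```

```text
clock: 4.05
tool_pos: [0.4871, -0.1514, 0.0313]
ee_rot: [0.0, 0.088, 0.996, -0.0]
ft_force: [0.3, -1.2, -0.1]
width: 0.502
grip_force: 0.2
clock: 4.55
tool_pos: [0.4261, -0.1412, 0.1532]
ee_rot: [0.001, 0.088, 0.996, -0.0]
ft_force: [1.1, -0.8, 0.9]
width: 0.5
grip_force: 0.0
-0.1269479448312961 -0.1161063694227343
top far [(-45, [np.float64(35.0), np.float64(45.0)]), (0, [np.float64(45.0)]), (45, [np.float64(45.0)])]
top near [(-45, [np.float64(-40.0)]), (0, [np.float64(-31.0), np.float64(-32.0), np.float64(-33.0), np.float64(-34.0), np.float64(-39.0), np.float64(-44.0), np.float64(-45.0), np.float64(-55.0)]), (45, [np.float64(-46.0)])]
top front [(-30, [np.float64(-63.5)]), (0, [np.float64(-78.5), np.float64(-64.5)]), (30, [np.float64(-64.5)])]
top rear [(-30, [np.float64(-188.5)]), (0, [np.float64(-187.5)]), (30, [np.float64(-180.5), np.float64(-188.5)])]
side far [(-45, [np.float64(35.0), np.float64(47.0)]), (0, [np.float64(32.0), np.float64(46.0)]), (45, [np.float64(46.0)])]
side near [(-45, [np.float64(-45.0)]), (0, [np.float64(-52.0)]), (45, [np.float64(-53.0)])]
side front [(-30, [np.float64(-77.5), np.float64(-64.5)]), (0, [np.float64(-76.5)]), (30, [np.float64(-78.5), np.float64(-68.5), np.float64(-50.5), np.float64(-49.5)])]
side rear [(-30, [np.float64(-188.5)]), (0, [np.float64(-187.5)]), (30, [np.float64(-175.5)])]
```

```bash
python3 -m pendant '{"offset":[[0,-0.03,0],[0,-0.06,0],[0.02,-0.09,0],[0.05,-0.115,0],[0.08,-0.122,0]],"twist":[-8,-16,-24,-32,-40],"jaw":[0.5,0.5,0.5,0.5,0.5]}'
python3 -m pendant '{"offset":[[0.016,0,0],[0.016,0,0],[0.016,0,0],[0.016,0,0],[0.016,0,0]],"twist":[-8,-16,-24,-32,-40],"jaw":[0.5,0.5,0.5,0.5,0.5]}'
python3 -m pendant '{"offset":[[0,0,0],[0,0,-0.03],[0,0,-0.07],[0,0,-0.1],[0,0,-0.12]],"twist":[-8,-10,-10,-10,-10],"jaw":[0.5,0.5,0.5,0.5,0.5]}'
python3 - <<'E'
from h import *
S=bot.get_state();p=S['tool_pos'][:2]-c0;print(p@u,p@n)
q=S['ee_rot'];print(q,2*np.degrees(np.arctan2(q[2],q[1]))-90)
s=bot.snapshot('side');t=bot.snapshot('top')
im=[cv2.resize(d['frame'][150:300,x:x+150],(400,400)) for d,x in((s,270),(t,330))]
cv2.imwrite('pics/c2.png',np.hstack(im)[:,:,::-1])
E
```

```text
clock: 5.15
tool_pos: [0.5069, -0.2659, 0.1507]
ee_rot: [0.0, 0.427, 0.904, -0.0]
ft_force: [0.5, -0.4, 0.8]
width: 0.502
grip_force: 0.0
clock: 5.65
tool_pos: [0.5221, -0.263, 0.1504]
ee_rot: [-0.0, 0.71, 0.705, -0.0]
ft_force: [-0.2, -0.2, -0.5]
width: 0.502
grip_force: 0.0
clock: 6.15
tool_pos: [0.5209, -0.2623, 0.0283]
ee_rot: [-0.002, 0.767, 0.642, -0.0]
ft_force: [0.3, -0.4, -0.7]
width: 0.5
grip_force: 0.0
-0.22940013601250053 -0.0014426856212084104
[-1.79605613e-03  7.66562609e-01  6.42166882e-01 -4.86177549e-04] -10.092656054623731
```

View pics/c2.png

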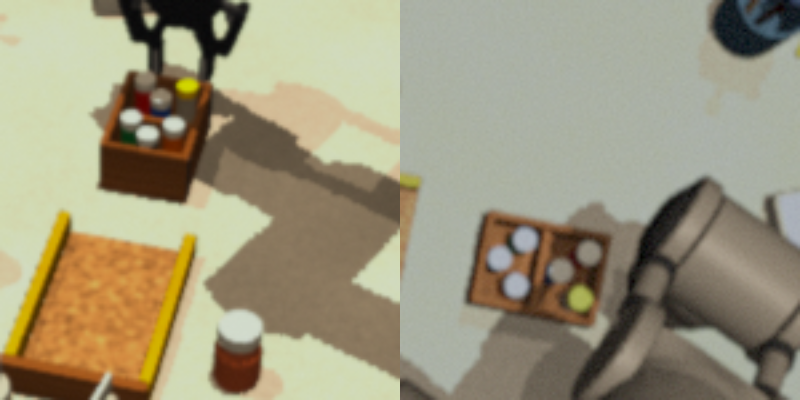

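```bash
python3 -m pendant '{"offset":[[0.001,0.005,0.003],[0.002,0.010,0.006],[0.0027,0.015,0.006],[0.0032,0.018,0.006],[0.0037,0.021,0.006]],"twist":[0,0,0,0,0],"jaw":[0.5,0.5,0.5,0.5,0.5]}'
python3 -m pendant '{"offset":[[0.0009,0.005,0],[0.0018,0.01,0],[0.0026,0.015,0],[0.0035,0.02,0],[0.0044,0.025,0]],"twist":[0,0,0,0,0],"jaw":[0.5,0.5,0.5,0.5,0.5]}'
python3 -m pendant '{"offset":[[0.0009,0.005,0],[0.0018,0.01,0],[0.0026,0.015,0],[0.0035,0.02,0],[0.0044,0.025,0]],"twist":[0,0,0,0,0],"jaw":[0.5,0.5,0.5,0.5,0.5]}'
python3 - <<'E'
from h import *
S=bot.get_state();p=S['tool_pos'][:2]-c0;print(p@u,p@n)
s=bot.snapshot('side');t=bot.snapshot('top')
measure((('top',t),('side',s)),p@u+.0705,-.0)
E
```

```text
clock: 6.75
tool_pos: [0.5267, -0.242, 0.038]
ee_rot: [0.001, 0.766, 0.642, 0.0]
ft_force: [0.2, -0.2, -0.4]
width: 0.499
grip_force: 0.0
clock: 7.25
tool_pos: [0.531, -0.2172, 0.0375]
ee_rot: [0.0, 0.767, 0.642, 0.0]
ft_force: [-0.1, -2.3, 1.8]
width: 0.499
grip_force: 1.4
clock: 7.75
tool_pos: [0.5352, -0.1919, 0.0374]
ee_rot: [0.0, 0.767, 0.642, 0.0]
ft_force: [-1.0, -2.7, 2.0]
width: 0.504
grip_force: 1.5
-0.15761117376950567 0.0002422225940815351
top far [(-45, [np.float64(30.0), np.float64(31.0), np.float64(33.0), np.float64(56.0), np.float64(57.0)]), (0, [np.float64(45.0)]), (45, [np.float64(44.0)])]
top near [(-45, [np.float64(-46.0)]), (0, [np.float64(-47.0)]), (45, [np.float64(-47.0)])]
top front [(-30, [np.float64(-21.1)]), (0, [np.float64(-34.1), np.float64(-22.1)]), (30, [np.float64(-21.1)])]
top rear [(-30, [np.float64(-134.1), np.float64(-155.1)]), (0, [np.float64(-132.1), np.float64(-154.1)]), (30, [np.float64(-139.1)])]
side far [(-45, [np.float64(46.0)]), (0, [np.float64(49.0)]), (45, [np.float64(48.0)])]
side near [(-45, [np.float64(-44.0)]), (0, [np.float64(-33.0), np.float64(-52.0)]), (45, [np.float64(-53.0)])]
side front [(-30, [np.float64(-33.1), np.float64(-23.1)]), (0, [np.float64(-36.1)]), (30, [np.float64(-34.1), np.float64(-24.1)])]
side rear [(-30, [np.float64(-144.1)]), (0, [np.float64(-143.1)]), (30, [np.float64(-147.1)])]
```

```bash
python3 -m pendant '{"offset":[[0.0011,0.006,0],[0.0021,0.012,0],[0.0032,0.018,0],[0.0042,0.024,0],[0.0053,0.03,0]],"twist":[0,0,0,0,0],"jaw":[0.5,0.5,0.5,0.5,0.5]}'
python3 -m pendant '{"offset":[[0.0011,0.006,0],[0.0021,0.012,0],[0.0032,0.018,0],[0.0042,0.024,0],[0.0053,0.03,0]],"twist":[0,0,0,0,0],"jaw":[0.5,0.5,0.5,0.5,0.5]}'
python3 -m pendant '{"offset":[[0.0011,0.006,0],[0.0021,0.012,0],[0.0032,0.018,0],[0.0042,0.024,0],[0.0053,0.03,0]],"twist":[0,0,0,0,0],"jaw":[0.5,0.5,0.5,0.5,0.5]}' | grep -E 'pos|force'
python3 - <<'E'
from h import *
S=bot.get_state();p=S['tool_pos'][:2]-c0;print(p@u,p@n)
s=bot.snapshot('side');t=bot.snapshot('top')
im=[cv2.resize(d['frame'][y:y+150,x:x+150],(400,400),interpolation=cv2.INTER_CUBIC) for d,x,y in((s,245,170),(t,240,160))]
cv2.imwrite('pics/c3.png',np.hstack(im)[:,:,::-1])
E
```

```text
clock: 8.35
tool_pos: [0.5403, -0.1615, 0.0371]
ee_rot: [-0.0, 0.767, 0.642, -0.0]
ft_force: [-0.8, -1.4, -0.7]
width: 0.5
grip_force: 0.7
clock: 8.85
tool_pos: [0.5458, -0.1318, 0.0373]
ee_rot: [0.0, 0.767, 0.642, 0.0]
ft_force: [-0.2, -2.2, -1.5]
width: 0.497
grip_force: 0.7
tool_pos: [0.5511, -0.1018, 0.0373]
ft_force: [-0.4, -0.9, -1.2]
grip_force: 0.7
-0.06611986491497669 -8.953819382565743e-06
```

View pics/c3.png

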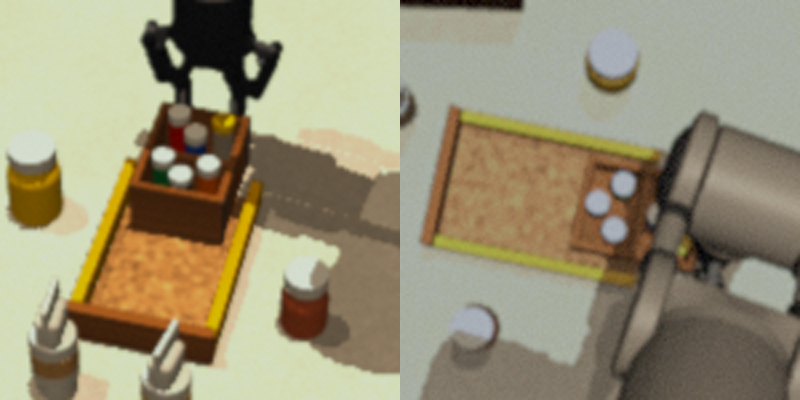

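Run:
```python
from h import *
t=bot.snapshot('top')
for uv,z in(((319.5,181),.085),((267.5,282.5),.07),((236,198),.12),((219,236),.12)):
    p=ray(t,uv,z)[0,:2]-c0;print((p@u).round(3),(p@n).round(3))
```

```text
0.062 0.137
0.137 -0.137
0.25 0.047
0.269 -0.051
```

```bash
for i in 1; do python3 -m pendant '{"offset":[[0.0011,0.006,0],[0.0021,0.012,0],[0.0032,0.018,0],[0.0042,0.024,0],[0.0053,0.03,0]],"twist":[0,0,0,0,0],"jaw":[0.5,0.5,0.5,0.5,0.5]}'|grep -E 'pos|force'; done
python3 -m pendant '{"offset":[[0.0011,0.006,0],[0.0021,0.012,0],[0.0032,0.018,0],[0.0042,0.024,0],[0.0053,0.03,0]],"twist":[0,0,0,0,0],"jaw":[0.5,0.5,0.5,0.5,0.5]}'|grep -E 'pos|force'
python3 -m pendant '{"offset":[[0.0011,0.006,0],[0.0021,0.012,0],[0.0032,0.018,0],[0.0042,0.024,0],[0.0053,0.03,0]],"twist":[0,0,0,0,0],"jaw":[0.5,0.5,0.5,0.5,0.5]}'|grep -E 'pos|force'
python3 - <<'E'
from h import *
S=bot.get_state();p=S['tool_pos'][:2]-c0;print(p@u,p@n)
s=bot.snapshot('side');t=bot.snapshot('top')
im=[cv2.resize(d['frame'][y:y+150,x:x+150],(400,400),interpolation=cv2.INTER_CUBIC) for d,x,y in((s,245,190),(t,240,160))]
cv2.imwrite('pics/c4.png',np.hstack(im)[:,:,::-1])
measure((('top',t),('side',s)),p@u+.0725,0)
E
```

```text
tool_pos: [0.5565, -0.0718, 0.0374]
ft_force: [-1.1, -2.1, 0.3]
grip_force: 1.2
tool_pos: [0.5618, -0.0419, 0.0374]
ft_force: [-0.9, -3.3, 2.9]
grip_force: 1.5
tool_pos: [0.567, -0.0118, 0.0373]
ft_force: [-0.8, -2.5, 2.4]
grip_force: 1.5
0.025282617102078915 -0.0002490924665584306
top far [(-45, [np.float64(30.0), np.float64(51.0)]), (0, [np.float64(54.0)]), (45, [np.float64(60.0)])]
top near [(-45, [np.float64(-49.0), np.float64(-51.0), np.float64(-60.0)]), (0, [np.float64(-42.0), np.float64(-52.0)]), (45, [np.float64(-47.0)])]
top front [(-30, [np.float64(155.8)]), (0, [np.float64(149.8)]), (30, [np.float64(154.8)])]
top rear [(-30, [np.float64(52.8), np.float64(31.8), np.float64(21.8)]), (0, [np.float64(48.8), np.float64(45.8), np.float64(43.8), np.float64(40.8), np.float64(35.8), np.float64(31.8), np.float64(24.8)]), (30, [np.float64(52.8), np.float64(46.8), np.float64(41.8), np.float64(32.8), np.float64(30.8), np.float64(27.8), np.float64(26.8), np.float64(20.8)])]
side far [(-45, [np.float64(32.0), np.float64(58.0)]), (0, [np.float64(58.0)]), (45, [np.float64(58.0)])]
side near [(-45, [np.float64(-44.0), np.float64(-62.0)]), (0, [np.float64(-36.0), np.float64(-54.0), np.float64(-60.0)]), (45, [np.float64(-35.0), np.float64(-45.0), np.float64(-53.0), np.float64(-62.0)])]
side front [(-30, [np.float64(149.8), np.float64(158.8)]), (0, [np.float64(146.8)]), (30, [np.float64(148.8), np.float64(157.8)])]
side rear [(-30, [np.float64(38.8)]), (0, [np.float64(35.8)]), (30, [np.float64(27.8)])]
```

View pics/c4.png

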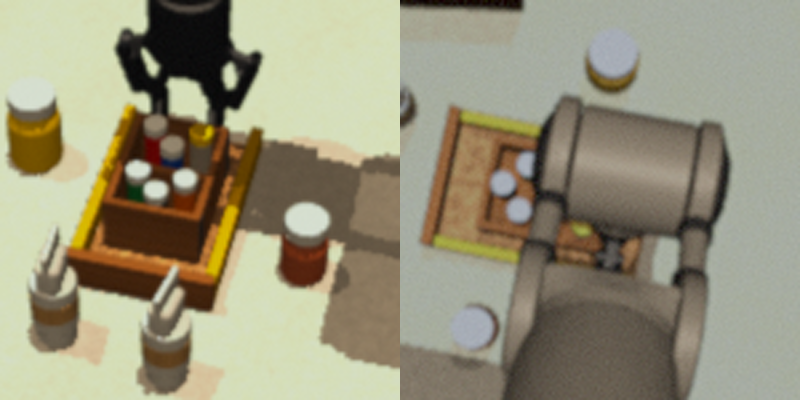

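```bash
python3 -m pendant '{"offset":[[0.0011,0.006,0],[0.0021,0.012,0],[0.0032,0.018,0],[0.0042,0.024,0],[0.0053,0.03,0]],"twist":[0,0,0,0,0],"jaw":[0.5,0.5,0.5,0.5,0.5]}'|grep -E 'pos|force'
python3 -m pendant '{"offset":[[0.0004,0.002,0],[0.0007,0.004,0],[0.0009,0.005,0],[0.0011,0.006,0]],"twist":[0,0,0,0],"jaw":[0.5,0.5,0.5,0.5]}'|grep -E 'pos|force'
python3 -m pendant '{"offset":[[0.0002,0.001,0],[0.0004,0.002,0]],"twist":[0,0],"jaw":[0.5,0.5]}'|grep -E 'pos|force'
```

```text
tool_pos: [0.5721, 0.0184, 0.0371]
ft_force: [0.0, -1.8, -2.2]
grip_force: 0.7
tool_pos: [0.5733, 0.0237, 0.0373]
ft_force: [0.4, -1.7, -1.5]
grip_force: 0.7
tool_pos: [0.5738, 0.0256, 0.0373]
ft_force: [-0.2, -0.8, -1.4]
grip_force: 0.7
```

Creep on to the stop in small steps, watching the force.

```bash
python3 -m pendant '{"offset":[[0.0002,0.001,0],[0.0004,0.002,0]],"twist":[0,0],"jaw":[0.5,0.5]}'|grep -E 'pos|force'
python3 -m pendant '{"offset":[[0.0002,0.001,0],[0.0003,0.0015,0]],"twist":[0,0],"jaw":[0.5,0.5]}'|grep -E 'pos|force'
python3 - <<'E'
from h import *
S=bot.get_state();p=S['tool_pos'][:2]-c0;print(p@u,p@n)
E
```

```text
tool_pos: [0.5742, 0.0277, 0.0373]
ft_force: [0.3, -1.9, -1.4]
grip_force: 0.7
tool_pos: [0.5744, 0.0281, 0.0374]
ft_force: [-1.7, -9.2, 0.0]
grip_force: 4.5
0.06583286224048758 -1.1018064289769125e-06
```

```bash
python3 -m pendant '{"offset":[[-0.0004,-0.002,0],[-0.0018,-0.01,0],[-0.0053,-0.03,0],[-0.007,-0.04,0.04],[-0.007,-0.04,0.09]],"twist":[0,0,0,0,0],"jaw":[0.5,0.5,0.5,0.5,0.5]}'|grep -E 'pos|force'
python3 -m pendant '{"offset":[[-0.01,-0.04,0.02],[-0.02,-0.085,0.04],[-0.03,-0.13,0.06],[-0.04,-0.17,0.08],[-0.05,-0.21,0.1]],"twist":[0,0,0,0,0],"jaw":[0.5,0.5,0.5,0.5,0.5]}'|grep -E 'pos|force'
python3 -m pendant '{"offset":[[0,0,0],[0,0,0]],"twist":[0,0],"jaw":[0.5,0.5]}'|grep -E 'clock|pos|force'
python3 - <<'E'
from h import *
s=bot.snapshot('side');t=bot.snapshot('top')
im=[cv2.resize(d['frame'][y:y+150,x:x+150],(400,400),interpolation=cv2.INTER_CUBIC) for d,x,y in((s,245,190),(t,220,160))]
cv2.imwrite('pics/c5.png',np.hstack(im)[:,:,::-1])
E
```

```text
tool_pos: [0.5656, -0.0121, 0.1262]
ft_force: [0.6, 0.3, 0.5]
grip_force: 0.0
tool_pos: [0.5167, -0.2225, 0.2284]
ft_force: [0.8, -0.6, 0.4]
grip_force: 0.0
clock: 13.8
tool_pos: [0.5171, -0.2216, 0.2276]
ft_force: [0.1, 0.5, -0.8]
grip_force: 0.0
```

View pics/c5.png

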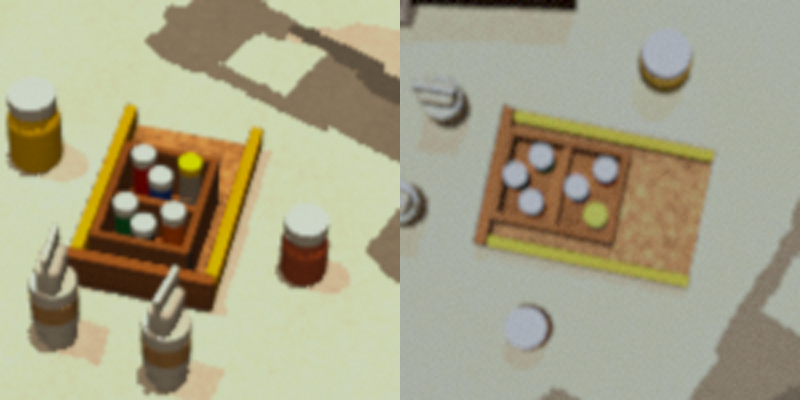

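```bash
python3 -c "
from rig import bot
print(bot.job_done())"
```

```text
the job is handed in; nothing more can be done
None
```

The job is handed in at about 14 s of the 61 s allowed: the caddy is parked between the rails, and its last push met the stop with a 9 N rise in force. The final pictures show it square and roughly centred, with no sign of a rail touched or another thing moved. The robot is clear, and the hand-in returned no verdict.

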